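Set the spring tester and hold its rod at the length mark

ROBOT

A 6-joint arm with a two-finger parallel gripper is mounted at the origin on a cart in front of the work surface, level with it; the furniture and walls round the work are solid. World frame = base frame: x ahead of the robot, y to its left, z up, the work surface at z = 0. Lengths are in m, angles in rad, forces in N, time in s.
With the tool pointing down it reaches from about 0.375 to 0.9 m from the base axis. Payload 3.1 kg.
Tool frame: the origin (TCP) lies on the centre line of the jaws, within the pads' length; the fingertips stand 25 mm ahead of it and the grasp point (between the pads) lies 6 mm ahead of it (manip.tip_extent is the distance from the TCP to the fingertips, in m); z points along the fingers, y is the line along which they close (so a half turn about z gives the same grasp; the last joint's range is limited). The gripper opens to 85 mm and grips with 20 to 120 N. Pads are 22 mm wide; open, the fingers measure 114 mm over their backs; the gripper's body (76 mm by 85 mm) begins 54 mm behind the grasp point. The pads swing forward as they close: fully open they stand 13 mm farther back than shut.
Start: joints at [1.089, 0.527, 1.433, -0, 1.181, -0.178], TCP at [0.186, 0.597, 0.256] pointing down, gripper open.
Joint ranges: [-3.08, 3.08], [-0.75, 2.2], [0.22, 2.44], [-1.43, 4.57], [0, 2.65], [-2.85, 2.85]. Speed limits (rad/s): [2.79, 2.79, 3.14, 3.14, 3.14, 3.14].

INTERFACE

Orientations are given as a unit quaternion [x, y, z, w].
In Python, from station import readout, imaging, order, manip gives the robot as it stands.
- The arm moves only by the tool move_arm, never from a script. Its argument "rows" is a list of rows, each a list of 7 numbers: the turn, a rotation vector about the tool's x, y, z in degrees, then the shift along the tool's x, y, z in mm, then the closure, from 0 (fully open) to 1 (shut). A call has 1 to 12 rows; each row is the pose to reach, as a shift and turn from the pose commanded when the call began, along the tool's axes at that moment; what a row does not reach only later rows make up. A row lasts 1/12 s, in which the tool goes at most 41.7 mm and 7.16 degrees, less where a joint would pass 70% of its speed; a pose out of reach is approached as far as the arm can. A call with a gripper value outside its range is refused whole. The fingers move at their own pace and stop on an object; "squeeze" is the grip in N (left out, the last holds). Time passes only in rows, so rows that repeat a pose let the fingers close. It gives the time, the measured TCP pose, the force, the opening and the grip force at its end, in the units of the state.
- readout.sense(): the state, without advancing time (a new reading comes with each control period).
- imaging.snapshot(name): name is "side" or "top" or "wrist"; returns a dict with "img" (384x512x3 uint8, red, green, blue), "z_map" (384x512 float32, m along the optical axis (not along the pixel's ray), 0 where there is no reading), "fovy" (degrees; the focal length in pixels is half the picture's height over the tangent of half this angle, whatever the lens; pixels are square), "cx", "cy" (the principal point, pixels), "rvec" (rotation vector, rad) and "tvec" (3), from world to camera coordinates, as OpenCV has them. Camera axes: x right, y down, z forward; pixel columns grow to the right and rows downward; lengths in m; the calibration is good to about 2 mm. The wrist camera is an equidistant fisheye: a pixel r from the principal point sees the ray r / f radians off the axis. A picture is of the moment at which its call begins.
- order.sign_off(): hands the job in; it is judged then, once.
The state is a dict: "t": time; "q": joint angles; "qd": joint speeds; "tau": joint torques, N m; "tcp_pos": TCP position; "tool_rot": TCP orientation; "force": force on the tool from outside, world axes, zero at the start; "ft_torque": the same for the moment, N m; "finger_gap": opening from 0.0 (shut) to 1.0 (fully open); "gripper_force": force on a finger pad.
Only numpy, scipy, OpenCV 4.12 (cv2) and the standard library are available. Lean on these libraries where they do the work, as an engineer would, in place of code of your own. Each camera call takes 0.05 s, during which the arm holds its last target. There are 200 camera calls.

TASK

Take a reading on the bench spring tester: first, with the rod still fully home, turn the selector knob on its top until its nose clicks in at the three-stud position (the third of four, clockwise), and let go of the knob. Then grip the black pull grip at the end of the telescoping rod and draw it out against its spring until the steel disc at its front stands directly above the crossbar of the length mark, and finish while still holding it steady there (the spring pulls it back if released). Leave the glassware, bottle, timer and tape around it where they are.

Things in the scene. Friction and masses are not known exactly. Their poses are not given: they have to be found in the camera images.
- tester: bench spring tester, fixed: white housing 112 x 152 mm, 80 mm high, and an aluminium tongue (84 mm wide, 10 mm high, reaching 230 mm from the origin) in front of it under the rod. Origin on the bench under the housing's centre; -x is the way the rod pulls out (roughly toward the robot), +x its back, z up. Housing front at x = -55 mm.
- selector (a joint): angle of the selector knob on the housing's top (rad, growing clockwise from above; 0 = nose along the tester's +x; stops at -1.1 and 1.1). Four spring detents, marked by rows of small white studs: one stud -0.9, two -0.3, three +0.3 (wanted), four +0.9. Starts at one or two. Turning takes under 0.1 N m; released, it snaps into the nearest detent and stays.
- selector_grip (a point): point on the knob's vertical axis (18 mm in front of the tester's origin), 96 mm above the bench, on the knob's black grip bar: 44 mm long, 12 mm thick, from 86 to 107 mm above the bench. Below it a round skirt of 22 mm radius, 6 mm high, on the panel at 80 mm. x points along the bar to its nose, z up.
- selector_nose (a point): the nose end of the knob's bar (white line on top points to it), 24 mm from the knob's axis, 96 mm above the bench
- rod (a joint): extension of the telescoping rod (m): 0 = fully home, stop at 0.095. Inner spring pulls it home with 3.5 N at 0 plus 0.1 N per mm (about 10 N at 65 mm). The length mark calls for about 0.030 to 0.065.
- rod_grip (a point): centre of the black pull grip on the rod: block 32 mm long along the rod, 20 mm wide, 24 mm high, its centre 62 mm above the bench and, when home, 57 mm in front of the housing. Axes as the tester's: it pulls out along -x; pinch it from above across y. Free on both sides; 46 mm of air from its centre down to the mark's crossbar.
- rod_disc (a point): centre of the steel disc (32 mm across, 6 mm thick) at the front of the pull grip, 19 mm in front of the grip's centre (along the tester's -x). This must come directly above the length mark's crossbar.
- mark: length mark: a dark steel saddle clamped on the tongue (fixed), its straight crossbar 6 mm thick, 100 mm wide across the tongue, top 16 mm above the bench. Origin on the bench under the crossbar's centre line; axes as the tester's.
- flask: conical glass flask 62 mm wide, 104 mm high, bystander; origin under its base
- beaker: beaker 52 mm wide, 70 mm high, bystander; origin under its base
- timer: bench timer 58 x 64 x 18 mm, bystander; origin under its base
- tape_roll: roll of tape lying flat, 77 mm wide, 18 mm high, bystander; origin under its base
- reagent_2: white reagent bottle with a red cap, 56 mm wide, 112 mm high, bystander; origin under its base

How it is judged:
On the way, in this order (a step that is already met when the one before it is completed fails the run):
1. the selector stands in the three-stud detent, released, with the rod still home (value of joint selector between 0.15 and 0.45 rad and value of joint rod below 0.008 m and contact force between the arm and selector below 0.2 N), for 0.2 s.
2. the rod is drawn out to the length mark and held there by the gripper (value of joint selector between 0.15 and 0.45 rad and x of rod_disc in the frame of mark between -0.005 and 0.005 m and velocity of joint rod between -0.02 and 0.02 m/s and contact force between the fingers and rod above 3 N), for 0.3 s.
At the end, for the whole second after the job is handed in: The selector is in its three-stud detent (within 0.15 rad), and the gripper holds the rod out against its spring, still, with the disc's centre within 5 mm of the length mark's crossbar line, fingers in contact with the rod (more than 3 N), through the last second (all of step 2); the arm keeps its last pose, push and grip.
It fails at once if the flask is pushed away or knocked over (distance of flask from where it was at the start of the episode above 0.025 m or angle between flask's own z axis and vertical above 0.4 rad).
It fails at once if the beaker is pushed away or knocked over (distance of beaker from where it was at the start of the episode above 0.025 m or angle between beaker's own z axis and vertical above 0.4 rad).
It fails at once if the timer is pushed away or knocked over (distance of timer from where it was at the start of the episode above 0.025 m or angle between timer's own z axis and vertical above 0.4 rad).
It fails at once if the roll of tape is pushed away or knocked over (distance of tape_roll from where it was at the start of the episode above 0.025 m or angle between tape_roll's own z axis and vertical above 0.4 rad).
It fails at once if the reagent bottle is pushed away or knocked over (distance of reagent_2 from where it was at the start of the episode above 0.025 m or angle between reagent_2's own z axis and vertical above 0.4 rad).
It also fails if it takes over 38 s, if anything falls off the work surface, if the arm or the gripper's body presses on something with over 40 N, if the wrist force passes 120 N, or if a joint passes its speed limit or range.

## Working session

There is one attempt and no reset: what is moved stays moved. The work goes in short steps, Python scripts to look and compute and a tool call to move; the robot and the scene stay as the last step left them, time stands still between calls to the robot, and variables do not carry over. Pictures are saved under pics/ and viewed, at most 10 in all, crops included, and the job is handed in when it is done.

Besides the shell and the picture viewer there is one more tool, called in YAML: its name, and indented under it one key for each argument. move_arm: Moves the arm, as the interface text tells. Its arguments: {"type":"object","properties":{"rows":{"type":"array"},"squeeze":{"type":"number"}},"required":["rows"]}

```bash
mkdir -p pics; ls; cat > h.py <<'E'
import numpy as np, cv2
from station import readout, imaging, order, manip
def snap(n,f=None):
    s=imaging.snapshot(n)
    if f: cv2.imwrite('pics/'+f,s['img'][:,:,::-1])
    np.savez('/tmp/'+n+'.npz',**s)
    return s
def load(n): return dict(np.load('/tmp/'+n+'.npz'))
def cam(s):
    f=192/np.tan(np.radians(s['fovy'])/2); R=cv2.Rodrigues(np.array(s['rvec'],float))[0]; return f,R,np.array(s['tvec'],float)
def ray(s,u,v,z):
    "world point on plane z for pixel (pinhole)"
    f,R,t=cam(s); d=R.T@np.array([(u-s['cx'])/f,(v-s['cy'])/f,1]); c=-R.T@t
    return c+d*(z-c[2])/d[2]
def pt(s,u,v):
    f,R,t=cam(s); z=s['z_map'][int(round(v)),int(round(u))]
    return R.T@(np.array([(u-s['cx'])/f*z,(v-s['cy'])/f*z,z])-t)
E
python3 - <<'E'
from h import *
print(readout.sense(), manip.tip_extent)
for n in('top','side'):
    s=snap(n); cv2.imwrite(f'pics/{n}0.png',cv2.resize(s['img'][:,:,::-1],(800,600),interpolation=cv2.INTER_CUBIC)); f,R,t=cam(s); print(n,-R.T@t,R[2],f)
E
```

```text
pics
{'t': 0.0, 'q': array([ 1.08951978e+00,  5.28460935e-01,  1.43393550e+00,  1.82361361e-05,
        1.18138355e+00, -1.78473421e-01]), 'qd': array([-0.00077751,  0.00063466, -0.00118511, -0.00197116, -0.00206519,
       -0.00091491]), 'tau': array([-7.36849711e-05, -4.42339075e+01, -1.78027743e+01, -1.75529685e-04,
        8.21525522e-03, -1.25207117e-05]), 'tcp_pos': array([0.18600738, 0.59597278, 0.25532621]), 'tool_rot': array([ 1.50827150e-01,  9.88559545e-01, -1.03196317e-03, -3.62241050e-04]), 'force': array([-0.19329189, -0.9286669 ,  0.44465392]), 'ft_torque': array([-0.03944952, -0.00116649,  0.05785722]), 'gripper_force': 0.0, 'finger_gap': 0.9995639364591874} 0.025
top [0.49038366 0.04798792 1.08450338] [ 0.05224564 -0.02038221 -0.99842624] 398.5257126225881
side [ 0.53784136 -1.10554944  0.79912173] [ 0.01573541  0.84750211 -0.53055873] 452.6960710750608
```

View pics/top0.png

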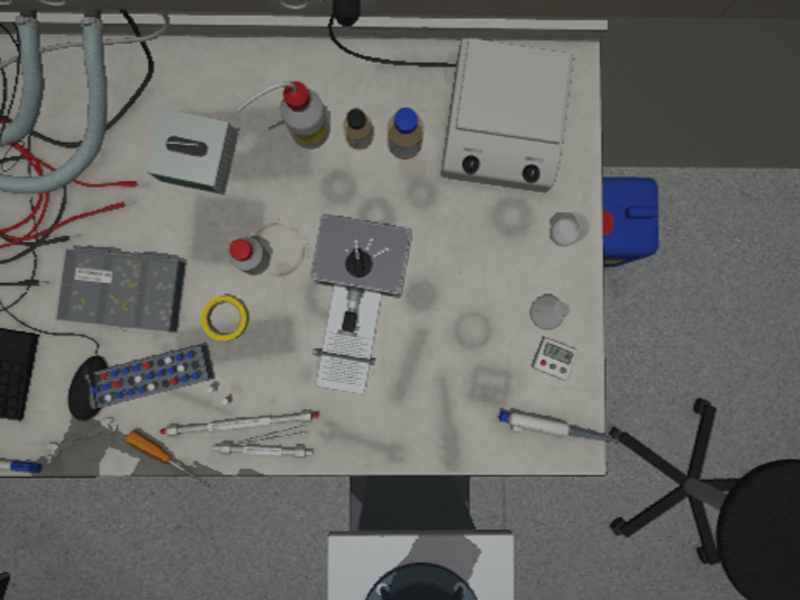

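View pics/side0.png

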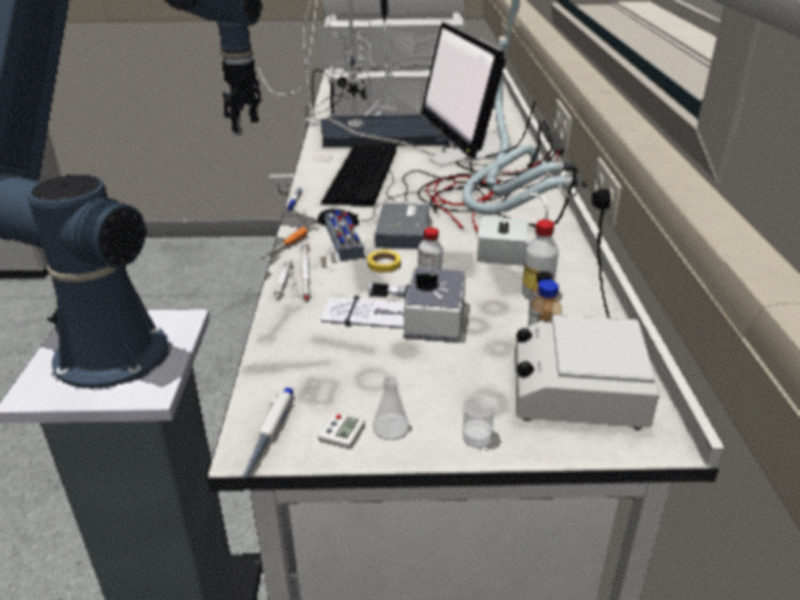

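The top view shows the tester at about (360,255) in the 800x600 picture, with its rod pointing down toward the robot. The mark's crossbar is at about (345,356) and the bystanders are clear of it. Next is an enlarged crop.

```bash
python3 - <<'E'
from h import *
s=load('top'); im=s['img'][132:257,195:270,::-1]
im=cv2.resize(im,None,fx=4.8,fy=4.8,interpolation=cv2.INTER_CUBIC)
im2=s['img'][135:185,195:270,::-1]; im2=cv2.resize(im2,(430,287),interpolation=cv2.INTER_CUBIC)
c=np.zeros((600,800,3),np.uint8); c[:,:360]=im; c[:287,365:795]=im2
# contrast stretch of knob
k=s['img'][155:180,210:240,::-1]; k=cv2.convertScaleAbs(cv2.resize(k,(360,300),interpolation=cv2.INTER_CUBIC),alpha=2.0); c[295:595,400:760]=k
cv2.imwrite('pics/c1.png',c)
E
```

```text
(no output)
```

View pics/c1.png

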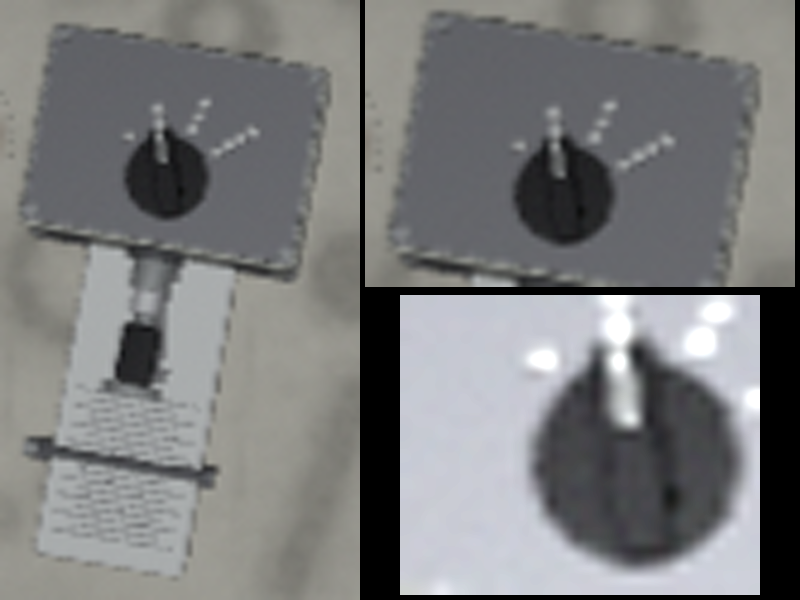

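The crop shows the knob at about (166,176) with its nose at the two-stud row. The grip is at about (139,350), and the crossbar runs from (25,446) to (215,477).

```bash
python3 - <<'E'
from h import *
s=load('top')
P=lambda x,y,z: ray(s,195+(x+.5)/4.8-.5,132+(y+.5)/4.8-.5,z)
o=lambda n,p:print(n,np.round(p,4))
TL,TR,BL,BR=[P(*a,.08) for a in((52,25),(330,68),(22,220),(298,275))]
for n,p in zip(('TL','TR','BL','BR'),(TL,TR,BL,BR)): o(n,p)
print('w',np.linalg.norm(TR-TL),np.linalg.norm(BR-BL),'d',np.linalg.norm(TL-BL),np.linalg.norm(TR-BR))
yaw=lambda d:np.degrees(np.arctan2(d[1],d[0]))
print('yaw', yaw(TL-TR)-90,yaw(BL-BR)-90,yaw(TL-BL),yaw(TR-BR))
o('centre',(TL+TR+BL+BR)/4)
o('knob skirt',P(166,176,.084)); 
n=P(159,137,.107);k=P(168,176,.107); print('nose yaw',yaw(n-k))
o('grip top',P(139,350,.074))
A,B=P(25,446,.016),P(215,477,.016); o('A',A);o('B',B);print('mark w',np.linalg.norm(A-B),yaw(A-B)-90,(A+B)/2)
T=[P(*a,.01) for a in((38,555),(184,576))]; print('tongue',T,yaw(T[0]-T[1])-90)
# depth-based check of panel plane
for q in((60,100),(280,200),(139,350),(120,500)):
    o('pt',pt(s,195+q[0]/4.8,132+q[1]/4.8))
E
```

```text
TL [0.686  0.1667 0.08  ]
TR [0.6641 0.0197 0.08  ]
BL [0.5826 0.1814 0.08  ]
BR [0.5542 0.0363 0.08  ]
w 0.14862515982642124 0.14784869823457045 d 0.10449593819268238 0.11109897881770035
yaw -8.502016142594073 -11.06275530101847 -8.087320683959513 -8.588546603345746
centre [0.6217 0.101  0.08  ]
knob skirt [0.6057 0.1058 0.084 ]
nose yaw 13.298918322222177
grip top [0.5146 0.12   0.074 ]
A [0.4625 0.1869 0.016 ]
B [0.4455 0.0814 0.016 ]
mark w 0.10689274176639528 -9.130711474210301 [0.45401857 0.13412767 0.016     ]
tongue [array([0.40181184, 0.17981533, 0.01      ]), array([0.39025251, 0.0985165 , 0.01      ])] -8.092258071678714
pt [0.645  0.161  0.0809]
pt [0.5928 0.0449 0.0801]
pt [0.5137 0.119  0.0728]
pt [0.4313 0.1335 0.0087]
```

```bash
cat >> h.py <<'E'
from scipy.spatial.transform import Rotation as Ro
def row(p,yaw):
    "row from the present pose to TCP p, tool down, closing axis at yaw deg"
    st=readout.sense(); R=Ro.from_quat(st['tool_rot']); y=np.radians(yaw)
    Y=np.array([np.cos(y),np.sin(y),0]); Z=np.array([0,0,-1.]); T=Ro.from_matrix(np.c_[np.cross(Y,Z),Y,Z])
    r=(R.inv()*T).as_rotvec(degrees=True); d=R.inv().apply(np.array(p)-st['tcp_pos'])*1000
    return np.round(np.r_[r,d],1)
E
python3 - <<'E'
from h import *
print(row((.606,.1058,.24),98.5))
E
```

```text
[-1.000e-01 -0.000e+00 -2.590e+01 -5.470e+02 -3.427e+02  1.590e+01]
```

move_arm:
  rows:
    - [0,0,-2,-20,-12,0,0]
    - [0,0,-4,-50,-31,0,0]
    - [0,0,-7,-82,-51,0,0]
    - [0,0,-10,-115,-72,0,0]
    - [0,0,-13,-148,-93,2,0]
    - [0,0,-16,-181,-113,4,0]
    - [0,0,-19,-214,-134,6,0]
    - [0,0,-21,-247,-155,8,0]
    - [0,0,-23,-280,-175,9,0]
    - [0,0,-25,-313,-196,10,0]
    - [0,0,-26,-346,-217,10,0]
    - [0,0,-26,-380,-238,10,0]

```text
t: 1.1
tcp_pos: [0.4785, 0.2544, 0.2459]
tool_rot: [-0.076, 0.997, -0.0, -0.001]
force: [0.9, 1.1, 0.2]
finger_gap: 1.002
gripper_force: 0.0
```

```bash
python3 - <<'E'
from h import *
print(row((.606,.1058,.22),98.5)); print(readout.sense()['t'])
E
```

```text
[ 0.000e+00 -1.000e-01  2.000e-01 -1.036e+02 -1.661e+02  2.580e+01]
1.1
```

move_arm:
  rows:
    - [0,0,0,-15,-24,4,0]
    - [0,0,0,-32,-52,8,0]
    - [0,0,0,-50,-80,12,0]
    - [0,0,0,-68,-109,17,0]
    - [0,0,0,-85,-136,22,0]
    - [0,0,0,-97,-156,25,0]
    - [0,0,0,-103,-165,26,0]
    - [0,0,0,-103,-166,26,0]
    - [0,0,0,-103,-166,26,0]

```text
t: 1.85
tcp_pos: [0.6042, 0.1076, 0.2199]
tool_rot: [-0.075, 0.997, 0.0, -0.001]
force: [0.1, 1.3, 0.4]
finger_gap: 0.999
gripper_force: 0.0
```

```bash
python3 - <<'E'
from h import *
s=snap('wrist'); cv2.imwrite('pics/w1.png',cv2.resize(s['img'][:,:,::-1],(800,600),interpolation=cv2.INTER_CUBIC))
f,R,t=cam(s); print(-R.T@t,R,f,s['cx'],s['cy']); st=readout.sense();print(st['tcp_pos'],st['tool_rot'])
E
```

```text
[0.53453194 0.09611733 0.33824789] [[-1.49546341e-01  9.88754596e-01  4.89796824e-04]
 [ 9.51146028e-01  1.43722793e-01  2.73248955e-01]
 [ 2.70105766e-01  4.13292498e-02 -9.61943225e-01]] 297.3186396354542 257.30582141560717 193.29970645470073
[0.60367342 0.10836179 0.2200716 ] [-7.56047190e-02  9.97137385e-01  3.91823158e-04 -8.99650160e-04]
```

View pics/w1.png

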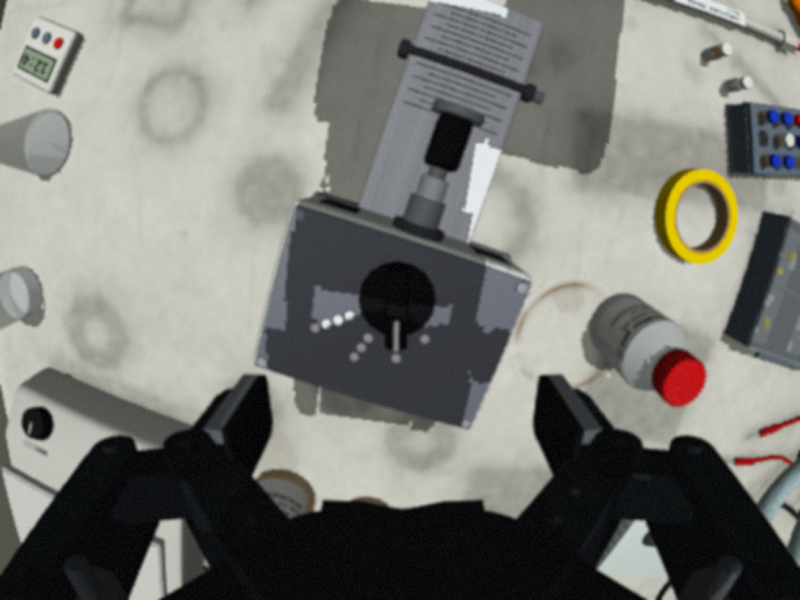

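The wrist view shows the knob at (398,299) with its nose pointing down the picture at the two-stud row. The disc is at (458,112) and the crossbar runs from (404,48) to (539,97). The fingers are well clear.

```bash
cat >> h.py <<'E'
def fray(s,u,v,z):
    f,R,t=cam(s); x,y=(u-s['cx'])/f,(v-s['cy'])/f; r=np.hypot(x,y)
    d=R.T@np.array([np.sin(r)*x/r,np.sin(r)*y/r,np.cos(r)]); c=-R.T@t
    return c+d*(z-c[2])/d[2]
E
python3 - <<'E'
from h import *
s=load('wrist'); k=1.5625
P=lambda u,v,z: fray(s,(u+.5)/k-.5,(v+.5)/k-.5,z)
yaw=lambda d:np.degrees(np.arctan2(d[1],d[0]))
C=[P(*a,.08) for a in((301,203),(530,273),(469,428),(258,365))]
print(np.round(C,4),np.linalg.norm(C[1]-C[0]),np.linalg.norm(C[2]-C[1]),yaw(C[1]-C[0])-90,yaw(C[2]-C[1]),yaw(C[2]-C[3])-90,yaw(C[3]-C[0]),np.mean(C,0))
print('knob',P(398,299,.084)); print('line yaw',yaw(P(396,348,.107)-P(398,322,.107)), P(396,350,.107))
A,B=P(404,48,.016),P(538,96,.016);print('mark',A,B,(A+B)/2,yaw(B-A)-90)
print('griptop',P(448,138,.072),'disc',P(458,112,.074))
E
```

```text
[[0.5582 0.0423 0.08  ]
 [0.5784 0.1782 0.08  ]
 [0.6843 0.1626 0.08  ]
 [0.6609 0.024  0.08  ]] 0.137331784630197 0.10710231625757345 -8.420760104735706 -8.350801638734849 -9.602404406283242 -10.119991872195657 [0.62044918 0.10177044 0.08      ]
knob [0.60435625 0.10432225 0.084     ]
line yaw 4.259016150026448 [0.62619295 0.10667496 0.107     ]
mark [0.44592864 0.08403782 0.016     ] [0.46235986 0.18142972 0.016     ] [0.45414425 0.13273377 0.016     ] -9.57632583990592
griptop [0.51006782 0.11863633 0.072     ] disc [0.49440831 0.1217469  0.074     ]
```

```bash
python3 - <<'E'
from h import *
print(readout.sense()['tcp_pos'],row((.605,.105,.122),98))
E
```

```text
[0.60367342 0.10836179 0.2200716 ] [ 0.1 -0.1  0.7 -1.  -3.6 98.1]
```

move_arm:
  rows:
    - [0,0,0,-1,-2.5,20,0]
    - [0,0,0.5,-1,-2.5,50,0]
    - [0,0,0.5,-1,-2.5,75,0]
    - [0,0,0.5,-1,-2.5,92,0]
    - [0,0,0.5,-1,-2.5,98,0]
    - [0,0,0.5,-1,-2.5,98,0]
    - [0,0,0.5,-1,-2.5,98,0.3]
    - [0,0,0.5,-1,-2.5,98,0.6]
    - [0,0,0.5,-1,-2.5,98,0.65]
    - [0,0,0.5,-1,-2.5,98,0.65]
  squeeze: 20

```text
t: 2.73
tcp_pos: [0.607, 0.1053, 0.1237]
tool_rot: [-0.071, 0.997, -0.0, 0.001]
force: [0.2, 0.9, -0.3]
finger_gap: 0.46
gripper_force: 0.0
```

```bash
python3 - <<'E'
from h import *
s=snap('wrist'); cv2.imwrite('pics/w2.png',cv2.resize(s['img'][120:340,120:400,::-1],(760,597),interpolation=cv2.INTER_CUBIC))
st=readout.sense();print(st['tcp_pos'],st['tool_rot'],st['force'])
E
```

```text
[0.60681178 0.10517714 0.12345712] [-7.10714669e-02  9.97470706e-01 -7.14060730e-05  1.01629387e-03] [-0.77228475 -0.41277128 -0.18948576]
```

View pics/w2.png

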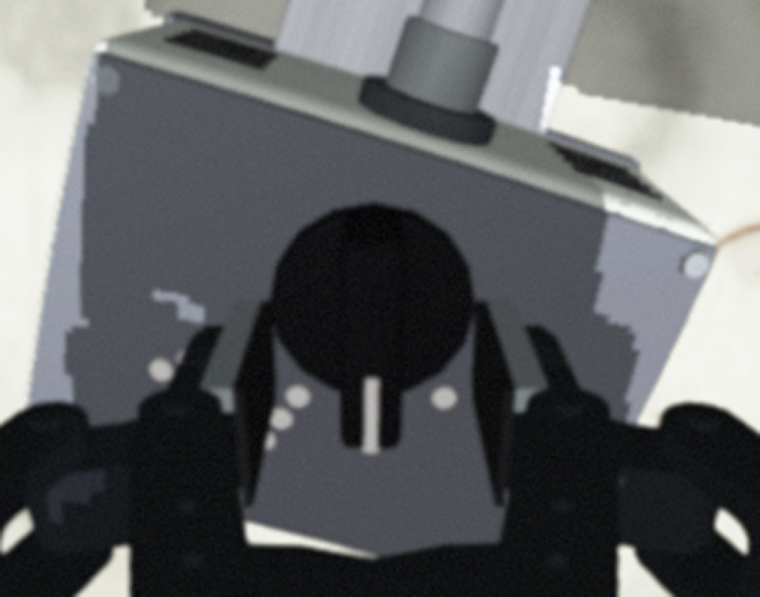

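The fingers straddle the bar (x≈372) evenly, at 270 and 478, with the nose still at two studs. Closing now.

move_arm:
  rows:
    - [0,0,0,0,0,0,0.8]
    - [0,0,0,0,0,0,1]
    - [0,0,0,0,0,0,1]
    - [0,0,0,0,0,0,1]
    - [0,0,0,0,0,0,1]
    - [0,0,0,0,0,0,1]
    - [0,0,0,0,0,0,1]
    - [0,0,0,0,0,0,1]
  squeeze: 25

```text
t: 3.45
tcp_pos: [0.6065, 0.1049, 0.1229]
tool_rot: [-0.071, 0.997, -0.0, 0.0]
force: [-0.8, -0.2, 5.7]
finger_gap: 0.127
gripper_force: 29.0
```

move_arm:
  rows:
    - [0,0,4,0,0,-1,1]
    - [0,0,9,0,0,-1,1]
    - [0,0,14,0,0,-1,1]
    - [0,0,19,0,0,-1,1]
    - [0,0,24,0,0,-1,1]
    - [0,0,29,0,0,-1,1]
    - [0,0,33,0,0,-1,1]
    - [0,0,35,0,0,-1,1]
    - [0,0,35,0,0,-1,1]
    - [0,0,35,0,0,-1,1]
    - [0,0,35,0,0,-1,1]

```text
t: 4.37
tcp_pos: [0.6064, 0.1044, 0.123]
tool_rot: [0.232, 0.973, -0.001, 0.0]
force: [1.3, -4.3, -0.9]
finger_gap: 0.127
gripper_force: 28.3
```

move_arm:
  rows:
    - [0,0,0,0,0,0,0.7]
    - [0,0,0,0,0,0,0.5]
    - [0,0,0,0,0,0,0.3]
    - [0,0,0,0,0,0,0.3]
    - [0,0,0,0,0,0,0.3]
    - [0,0,0,0,0,-20,0.1]
    - [0,0,0,0,0,-50,0]
    - [0,0,0,0,0,-70,0]
    - [0,0,0,0,0,-80,0]
    - [0,0,0,0,0,-80,0]
    - [0,0,0,0,0,-80,0]

```text
t: 5.28
tcp_pos: [0.606, 0.1052, 0.2032]
tool_rot: [0.232, 0.973, 0.0, 0.0]
force: [0.0, -1.2, -0.5]
finger_gap: 0.999
gripper_force: 0.0
```

```bash
python3 - <<'E'
from h import *
s=snap('wrist'); cv2.imwrite('pics/w3.png',cv2.resize(s['img'][:,:,::-1],(800,600),interpolation=cv2.INTER_CUBIC))
u=np.array([np.cos(np.radians(-9)),np.sin(np.radians(-9))]); 
st=readout.sense();print(st['t'],st['tcp_pos'],st['force'],row((.5135,.1195,.16),81))
E
```

```text
5.3333 [0.60537119 0.10521179 0.20228506] [-1.62216868 -0.44211292 -0.24652292] [ -0.   -0.1 -17.8  88.3 -28.7  42.5]
```

View pics/w3.png

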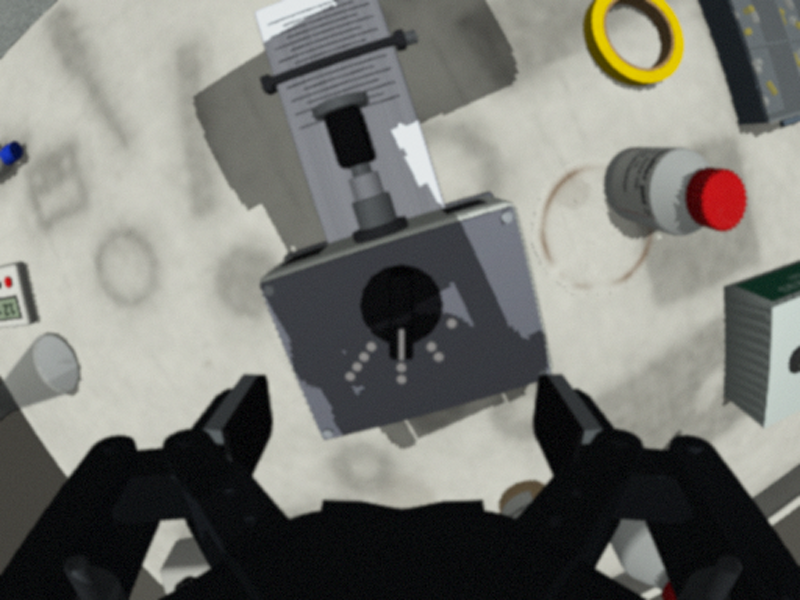

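The nose points at the three-stud row (401,350–380) and the knob is released. Next, move over the rod grip.

move_arm:
  rows:
    - [0,0,-3,12,-4,2,0]
    - [0,0,-7,32,-10,8,0]
    - [0,0,-12,54,-17,16,0]
    - [0,0,-16,74,-24,26,0]
    - [0,0,-18,85,-28,36,0]
    - [0,0,-18,88,-29,42,0]
    - [0,0,-18,88,-29,42,0]
    - [0,0,-18,88,-29,42,0]

```text
t: 6.0
tcp_pos: [0.5152, 0.1189, 0.1605]
tool_rot: [0.078, 0.997, -0.0, -0.0]
force: [0.7, -0.6, 0.4]
finger_gap: 1.001
gripper_force: 0.0
```

```bash
python3 - <<'E'
from h import *
s=snap('wrist'); cv2.imwrite('pics/w4.png',cv2.resize(s['img'][:,:,::-1],(800,600),interpolation=cv2.INTER_CUBIC))
st=readout.sense();print(st['t'],st['tcp_pos'],st['force'],row((.513,.1193,.068),81))
E
```

```text
6.05 [0.51594641 0.11883865 0.16104471] [ 0.67457603 -0.63742981 -0.50672493] [ 0.   0.1  0.1  3.1 -0.  93. ]
```

View pics/w4.png

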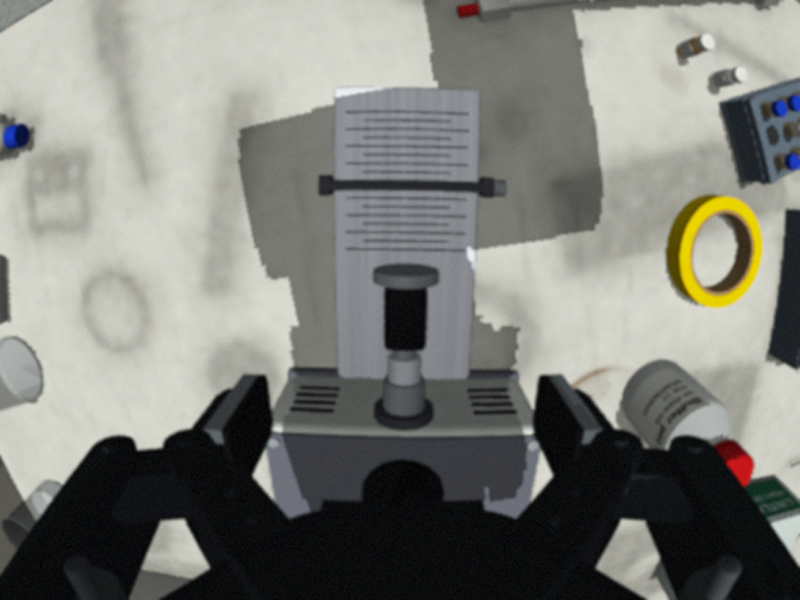

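The wrist view looks straight down the rod. The crossbar centre is at (410,186), the disc at (406,275), and the grip at x 385–427 with its rear edge at y≈349.

```bash
python3 - <<'E'
from h import *
s=load('wrist'); k=1.5625
P=lambda u,v,z: fray(s,(u+.5)/k-.5,(v+.5)/k-.5,z)
u=np.array([np.cos(np.radians(-8.8)),np.sin(np.radians(-8.8)),0]); u2=np.array([-u[1],u[0],0])
def o(n,p): print(n,np.round(p,4),'along %.4f across %.4f'%(p@u,p@u2))
c=-cam(s)[1].T@cam(s)[2]; o('cam',c)
o('mark',P(406,186,.016)); A,B=P(332,184,.016),P(480,188,.016); o('A',A);o('B',B); d=B-A; print(np.degrees(np.arctan2(d[1],d[0]))-90)
o('grip rear top',P(405,348,.074)); o('disc y289 z78',P(406,289,.078)); o('disc y264 z46',P(406,264,.046)); o('gripL',P(385,320,.074)); o('gripR',P(427,320,.074))
o('housing front top',P(405,436,.08)); o('tongue end',P(405,91,.01)); 
st=readout.sense(); o('tcp',st['tcp_pos'])
f,R,t=cam(s); z=s['z_map']
for U,V in((406,186),(406,275),(406,268),(406,284),(406,310),(406,330)):
    a,b=(U+.5)/k-.5,(V+.5)/k-.5; x,y=(a-s['cx'])/f,(b-s['cy'])/f; r=np.hypot(x,y); Z=z[int(round(b)),int(round(a))]
    o(('depth',U,V),R.T@(np.array([np.tan(r)*x/r,np.tan(r)*y/r,1])*Z-t))
E
```

```text
cam [0.4455 0.1287 0.2788] along 0.4205 across 0.1953
mark [0.4529 0.1295 0.016 ] along 0.4278 across 0.1973
A [0.4448 0.0885 0.016 ] along 0.4261 across 0.1555
B [0.4599 0.1708 0.016 ] along 0.4284 across 0.2391
-10.391673589651901
grip rear top [0.5256 0.1173 0.074 ] along 0.5015 across 0.1964
disc y289 z78 [0.4962 0.1223 0.078 ] along 0.4717 across 0.1968
disc y264 z46 [0.4913 0.1233 0.046 ] along 0.4666 across 0.1970
gripL [0.5104 0.1103 0.074 ] along 0.4875 across 0.1871
gripR [0.5134 0.1296 0.074 ] along 0.4875 across 0.2066
housing front top [0.5704 0.1104 0.08  ] along 0.5468 across 0.1964
tongue end [0.3982 0.1375 0.01  ] along 0.3725 across 0.1968
tcp [0.5159 0.1188 0.161 ] along 0.4917 across 0.1964
('depth', 406, 186) [0.4529 0.1295 0.0168] along 0.4278 across 0.1973
('depth', 406, 275) [0.4904 0.1232 0.0759] along 0.4657 across 0.1968
('depth', 406, 268) [0.4908 0.1233 0.0585] along 0.4661 across 0.1969
('depth', 406, 284) [0.4938 0.1227 0.0786] along 0.4692 across 0.1968
('depth', 406, 310) [0.5069 0.1207 0.0746] along 0.4825 across 0.1968
('depth', 406, 330) [0.5167 0.1192 0.0742] along 0.4924 across 0.1968
```

move_arm:
  rows:
    - [0,0,0,2,0,15,0]
    - [0,0,0,3.5,0,40,0]
    - [0,0,0,3.5,0,65,0]
    - [0,0,0,3.5,0,84,0]
    - [0,0,0,3.5,0,93,0]
    - [0,0,0,3.5,0,93,0.2]
    - [0,0,0,3.5,0,93,0.6]
    - [0,0,0,3.5,0,93,1]
    - [0,0,0,3.5,0,93,1]
    - [0,0,0,3.5,0,93,1]
    - [0,0,0,3.5,0,93,1]
    - [0,0,0,3.5,0,93,1]
  squeeze: 50

```text
t: 7.05
tcp_pos: [0.5121, 0.1205, 0.0696]
tool_rot: [0.078, 0.997, 0.001, 0.001]
force: [-0.5, 4.7, 6.1]
finger_gap: 0.226
gripper_force: 50.8
```

```bash
python3 - <<'E'
from h import *
u=np.array([np.cos(np.radians(-8.8)),np.sin(np.radians(-8.8)),0])
st=readout.sense();print(st['t'],st['tcp_pos'],st['tcp_pos']@u,st['force'],st['tool_rot'],st['gripper_force'],st['finger_gap'])
E
```

```text
7.05 [0.51205112 0.12046518 0.06956698] 0.48759398098538986 [-0.47197908  4.72584247  6.06271133] [7.83698862e-02 9.96922953e-01 9.49590206e-04 1.37302386e-03] 50.82812547683716 0.22645071505808362
```

move_arm:
  rows:
    - [0,0,0,2,0,0,1]
    - [0,0,0,6,0,0,1]
    - [0,0,0,11,0,0,1]
    - [0,0,0,17,0,0,1]
    - [0,0,0,23,0,0,1]
    - [0,0,0,29,0,0,1]
    - [0,0,0,34,0,0,1]
    - [0,0,0,38,0,0,1]
    - [0,0,0,40,0,0,1]
    - [0,0,0,41,0,0,1]
    - [0,0,0,41,0,0,1]
    - [0,0,0,41,0,0,1]

```text
t: 8.05
tcp_pos: [0.4764, 0.1265, 0.0696]
tool_rot: [0.078, 0.997, 0.001, 0.006]
force: [7.0, 5.1, 1.8]
finger_gap: 0.224
gripper_force: 50.1
```

```bash
python3 - <<'E'
from h import *
u=np.array([np.cos(np.radians(-8.8)),np.sin(np.radians(-8.8)),0])
st=readout.sense();print(st['t'],st['tcp_pos'],st['tcp_pos']@u,st['force'],st['gripper_force'])
s=snap('wrist'); w=cv2.resize(s['img'][100:290,130:386,::-1],(800,594),interpolation=cv2.INTER_CUBIC); cv2.imwrite('pics/w5.png',w)
t=snap('side'); i=t['img'][150:240,180:310,::-1]; cv2.imwrite('pics/s5.png',cv2.resize(i,(780,540),interpolation=cv2.INTER_CUBIC))
E
```

```text
8.05 [0.47640335 0.12652996 0.06959727] 0.45143802299390207 [7.03888371 5.05638866 1.81925301] 50.143824219703674
```

View pics/w5.png

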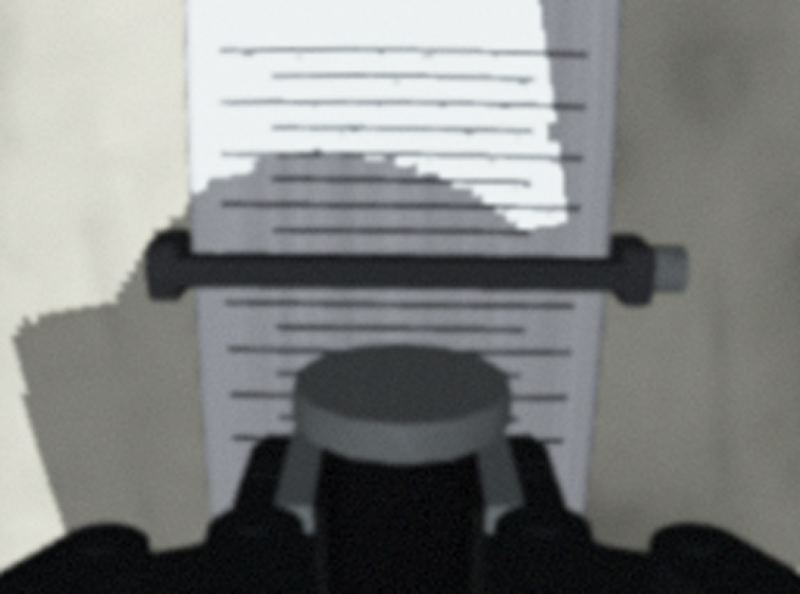

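View pics/s5.png

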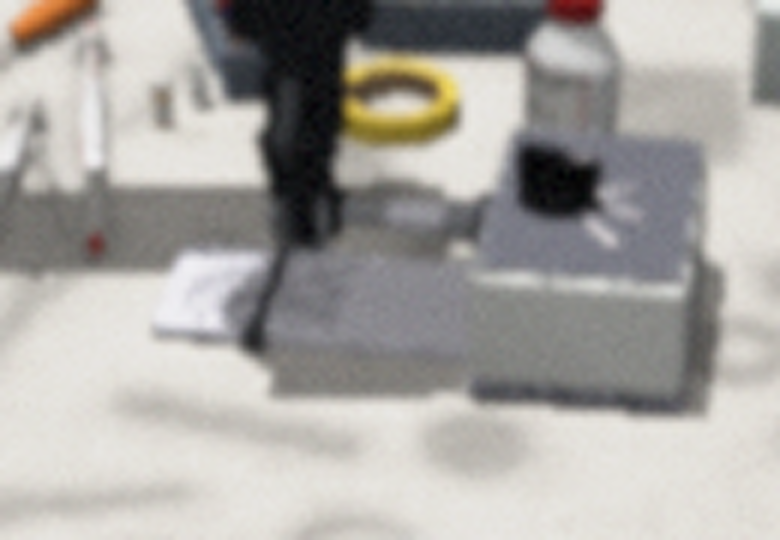

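The wrist crop shows the crossbar centre line at (400,271). The disc's front face runs from (403,345) at the bottom to (403,421) at the top, and its rear top rim is at (403,464). The side view shows the knob still at three.

```bash
cat > m.py <<'E'
from h import *
k=3.125
def meas(mark,fb,ft,rt):
    s=load('wrist'); f,R,t=cam(s)
    u=np.array([np.cos(np.radians(-9)),np.sin(np.radians(-9)),0])
    P=lambda c,z: fray(s,130+(c[0]+.5)/k-.5,100+(c[1]+.5)/k-.5,z)@u
    def D(c):
        a,b=130+(c[0]+.5)/k-.5,100+(c[1]+.5)/k-.5; x,y=(a-s['cx'])/f,(b-s['cy'])/f; r=np.hypot(x,y); Z=s['z_map'][int(round(b)),int(round(a))]
        p=R.T@(np.array([np.tan(r)*x/r,np.tan(r)*y/r,1])*Z-t); return np.round([p@u,p[2]],4)
    print('mark',P(mark,.016),D(mark)); 
    print('disc centre est',P(fb,.046)+.003,P(ft,.078)+.003,P(rt,.078)-.003)
    for g in(.25,.5,.75): print('face depth',D((ft[0],fb[1]+g*(ft[1]-fb[1]))))
    st=readout.sense(); print('tcp',st['tcp_pos']@u,st['force'])
E
python3 -c "
from m import *
meas((403,271),(403,346),(403,421),(403,464))"
```

```text
mark 0.4257408047299481 [0.4256 0.0166]
disc centre est 0.43305115773662983 0.4317062972759792 0.4319421261966849
face depth [0.4289 0.0574]
face depth [0.4294 0.0635]
face depth [0.4288 0.0717]
tcp 0.45078472350316134 [7.51786027 5.3478126  0.71124037]
```

move_arm:
  rows:
    - [0,0,0,2,0,0,1]
    - [0,0,0,4,0,0,1]
    - [0,0,0,5.5,0,0,1]
    - [0,0,0,6.5,0,0,1]
    - [0,0,0,6.5,0,0,1]
    - [0,0,0,6.5,0,0,1]
    - [0,0,0,6.5,0,0,1]
    - [0,0,0,6.5,0,0,1]

```text
t: 8.82
tcp_pos: [0.4707, 0.1275, 0.0696]
tool_rot: [0.078, 0.997, 0.001, 0.007]
force: [9.1, 6.0, 0.6]
finger_gap: 0.223
gripper_force: 50.1
```

```bash
python3 - <<'E'
from m import *
s=snap('wrist'); w=cv2.resize(s['img'][100:290,130:386,::-1],(800,594),interpolation=cv2.INTER_CUBIC); cv2.imwrite('pics/w6.png',w)
st=readout.sense(); print(st['t'],st['tcp_pos']@np.array([np.cos(np.radians(-9)),np.sin(np.radians(-9)),0]),st['gripper_force'],st['force'],st['qd'])
E
```

```text
8.8667 0.4448836181084038 50.06880462169647 [8.01928677 4.32096857 0.38255172] [-9.94305401e-04 -1.59760785e-03 -6.67181055e-04  8.90041045e-04
  8.22638717e-05  2.67167190e-03]
```

View pics/w6.png

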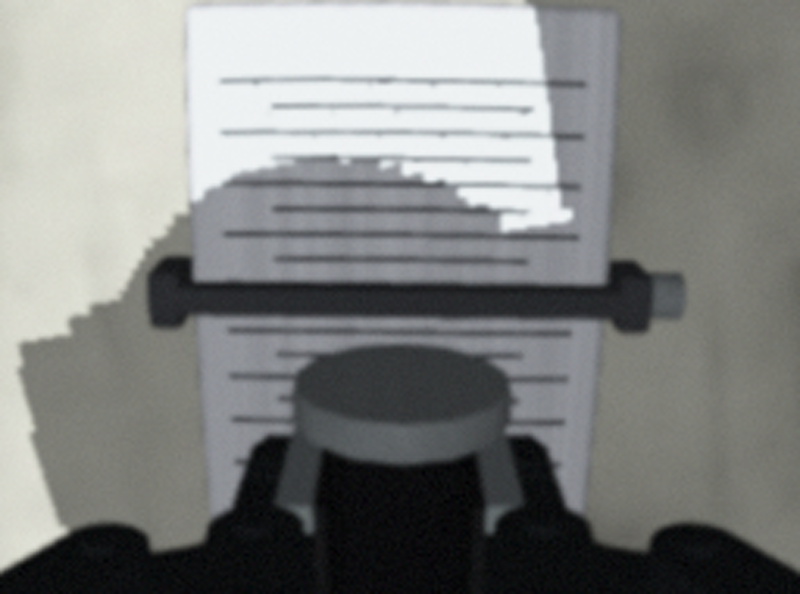

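The crossbar has moved to y≈300, and the disc is unchanged in the gripper (345/421/464).

```bash
python3 -c "
from m import *
meas((403,300),(403,346),(403,421),(403,464))"
```

```text
mark 0.4257520064944775 [0.4258 0.0159]
disc centre est 0.42723230454978706 0.425843353110408 0.4260823489481429
face depth [0.4239 0.0552]
face depth [0.4232 0.0643]
face depth [0.423  0.0715]
tcp 0.4448836181084038 [8.01928677 4.32096857 0.38255172]
```

move_arm:
  rows:
    - [0,0,0,0.3,0,0,1]
    - [0,0,0,0.3,0,0,1]
    - [0,0,0,0.3,0,0,1]
    - [0,0,0,0.3,0,0,1]
    - [0,0,0,0.3,0,0,1]
    - [0,0,0,0.3,0,0,1]

```text
t: 9.37
tcp_pos: [0.4706, 0.1275, 0.0696]
tool_rot: [0.078, 0.997, 0.001, 0.007]
force: [8.4, 5.7, -0.5]
finger_gap: 0.228
gripper_force: 50.0
```

```bash
python3 -c "
from h import *
print(order.sign_off())"
```

```text
the job is handed in; nothing more can be done
None
```

The job is handed in, with no verdict returned: the knob was released at three studs before the pull, the arm is holding the rod with its disc about 0.5 mm from the crossbar line by my measurement (limit 5 mm), and I saw no bystander disturbed.

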